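Latch the blue seal case in the parts room

TASK

Two gasketed seal cases stand open on the bench. Push the lid of the blue case down against its rubber gasket until the latch catches and the lid stays shut by itself. Leave the lid of the yellow case as it stands.

Things in the scene. Friction and masses are not known exactly. Their poses are not given: they have to be found in the camera images.
- blue_case: blue-lidded grey case, fixed, 150 (x) by 125 (y) by 60 mm high without lid. Origin: centre of its underside, z up. Hinge line: along y at x = -75 mm, 60 mm up. Latch at its +x side: black block, x 75 to 105 mm, 48 mm wide, 88 mm high, with a steel spring bolt that snaps over the lid's edge bar. The rim's black gasket resists over the lid edge's last 9 mm: pushing home on the pad takes 10 to 18 N
- blue_lid (a joint): opening angle of the blue lid, rad: 0 hard down on the rim, 0.016 latched, about 0.04 to 0.06 resting on the gasket unlatched, 0.45 to 0.85 at the start. Its hinge is stiff: the lid stays where it is left
- blue_lid_pad (a point): centre of the white disc (32 mm across) on top of the blue lid, where to push: 122 mm from the hinge line, mid-width, 30 mm from the free edge. Lid 152 mm long, 125 wide, 8 thick; it turns about its underside's rear edge, so this point is 8 mm off the plane through the hinge. Axes: x from hinge to free edge, y along the hinge, z out of the top. Shut, it is 68 mm above the bench
- yellow_lid_pad (a point): the same white disc on the lid of the yellow case, which equals the blue one but for its lid's colour; to be left as it stands. Axes as for the blue one

How it is judged (in metres and radians):
At the end, for the whole second after the job is handed in: The blue lid is latched: it stays, untouched, within 0.024 rad of hard shut; the yellow lid's disc is within 30 mm of where it was (value of joint blue_lid below 0.024 rad and distance of yellow_lid_pad from where it was at the start of the episode below 0.03 m).
It fails at once if the yellow lid is moved (its disc by more than 30 mm) (distance of yellow_lid_pad from where it was at the start of the episode above 0.03 m).
It also fails if it takes over 30 s, if anything falls off the work surface, if the arm or the gripper's body presses on something with over 40 N, if the wrist force passes 120 N, or if a joint passes its speed limit or range.

ROBOT

A 6-joint arm with a two-finger parallel gripper is mounted at the origin on the work surface. World frame = base frame: x ahead of the robot, y to its left, z up, the work surface at z = 0. Lengths are in m, angles in degrees, forces in N, time in s.
With the tool pointing down it reaches from about 0.25 to 0.725 m from the base axis. Payload 9.7 kg.
Tool frame: the origin (TCP) lies midway between the tips of the shut fingers; the grasp point (between the pads) lies 19 mm behind it (bot.pinch_z is the distance from the TCP to the grasp point, in m); z points along the fingers, x is the direction in which the jaws open and shut, and the axes are right-handed (so a half turn about z gives the same grasp; the last joint's range is limited). The gripper opens to 85 mm and grips with 20 to 120 N. Pads are 22 mm wide; open, the fingers measure 114 mm over their backs; the gripper's body (76 mm by 85 mm) begins 54 mm behind the grasp point. The pads swing forward as they close: fully open they stand 13 mm farther back than shut.
Start: joints at [-74.485, 4.979, 10.078, 95.1, 0, 90], TCP at [0.147, -0.53, 0.198] pointing down, gripper open.
Joint ranges: [-179.16, 179.16], [-48.56, 103.87], [-65.8, 70.77], [-126.05, 130.52], [-82.76, 87.17], [-180, 180]. Speed limits (degrees/s): [127.2, 127.2, 147.25, 180, 180, 180].

INTERFACE

Orientations are given as [roll, pitch, yaw] about the fixed x, y, z axes, in that order (R = Rz(yaw) Ry(pitch) Rx(roll)).
In Python, from workcell import bot gives the robot as it stands. The module is installed in compiled form; this text tells all that it offers.
- The arm moves only by the shell command python3 -m pendant 'ROWS' [FORCE]. ROWS is JSON, a list of rows, each a list of 7 numbers: the shift along the tool's x, y, z scaled (see below), then the turn, a rotation vector about the tool's x, y, z scaled (see below), then the closure, from 0 (fully open) to 1 (shut). In form: [[tx, ty, tz, wx, wy, wz, jaw], ...]. A call has 1 to 12 rows; each row shifts and turns the pose as measured when the row begins, along the tool's axes as they then stand; what a row does not reach is not made up. The controller multiplies each number of a shift by 0.25 m and each number of a turn by pi rad. A row lasts 1/10 s, in which the tool goes at most 50 mm and 8.59 degrees, less where a joint would pass 70% of its speed; a pose out of reach is approached as far as the arm can. A call with a number of a shift or a turn outside -1 to 1 is refused whole. A call with a gripper value outside its range is refused whole. The fingers move at their own pace and stop on an object; FORCE is the grip in N (left out, the last holds). Time passes only in rows, so rows that do not move let the fingers close. It gives the time, the measured TCP pose, the force and the opening at its end, in the units of the state.
- bot.get_obs(): the state, without advancing time (a new reading comes with each control period).
- bot.camera(name): name is "side" or "top" or "wrist"; returns the picture (384x512x3 uint8, red, green, blue); there is no depth.
- bot.calibration(name): a dict with "intrinsics" (3x3 intrinsics, pixels), "xyz" and "attitude" of the camera in the world. Camera axes: x right, y up, looking along -z (the intrinsics and any distortion apply to the point x, -y, -z); pixel columns grow to the right and rows downward; lengths in m; the calibration is good to about 2 mm. A picture is of the moment at which its call begins: read the wrist's pose just before it. calibration takes no time and is no camera call; for the wrist camera it gives the pose at the moment of the call.
- bot.job_done(): hands the job in, once; it reports no verdict.
The state is a dict: "time": time; "q": joint angles; "qd": joint speeds; "joint_efforts": joint torques, N m; "ee_pos": TCP position; "tcp_rot": TCP orientation; "wrist_force": force on the tool from outside, world axes, zero at the start; "torque": the same for the moment, N m; "opening": finger opening in m.
Only numpy, scipy, OpenCV 4.12 (cv2) and the standard library are available. Lean on these libraries where they do the work, as an engineer would, in place of code of your own. Each camera call takes 0.05 s, during which the arm holds its last target.

## Working session

There is one attempt and no reset: what is moved stays moved. The work goes in short steps, Python scripts to look and compute and a shell command to move; the robot and the scene stay as the last step left them, time stands still between calls to the robot, and variables do not carry over. Pictures are saved under pics/ and viewed, and the job is handed in when it is done.

```bash
mkdir -p pics; ls
python3 - <<'E'
from workcell import bot
import cv2,numpy as np
print(bot.get_obs())
for n in ["side","top"]:
    im=bot.camera(n); cv2.imwrite(f"pics/{n}0.png",im[:,:,::-1]); c=bot.calibration(n); print(n,c)
E
```

```text
pics
{'time': 0.0, 'q': array([-7.44825888e+01,  5.00998586e+00,  1.00323344e+01,  9.50996170e+01,
        6.49584177e-04,  9.00007821e+01]), 'qd': array([-0.02770929, -0.04789682, -0.02109648,  0.03667858, -0.02414174,
       -0.09114808]), 'joint_efforts': array([ 2.08391793e-03, -5.20384562e+01,  4.64805973e+01,  1.62514084e-02,
        1.65219549e-04,  7.69250477e-06]), 'ee_pos': array([ 0.14706818, -0.5296721 ,  0.19687481]), 'tcp_rot': array([-1.79999351e+02,  7.72684732e-02, -7.44833709e+01]), 'wrist_force': array([-0.50539579, -0.29762066, -0.77075779]), 'torque': array([-0.00343219,  0.01157587, -0.02024349]), 'opening': 0.08545019971712337}
side {'intrinsics': array([[401.95621935,   0.        , 257.02367085],
       [  0.        , 401.95621935, 199.17844601],
       [  0.        ,   0.        ,   1.        ]]), 'xyz': array([0.46360576, 0.70992376, 0.56504854]), 'attitude': array([  56.53835622,    0.99716115, -178.71572011])}
top {'intrinsics': array([[347.59941598,   0.        , 263.03592496],
       [  0.        , 347.59941598, 186.88313635],
       [  0.        ,   0.        ,   1.        ]]), 'xyz': array([ 0.4175207 , -0.00145228,  0.7662719 ]), 'attitude': array([  4.29692393,  -0.82945603, -89.06481319])}
```

View pics/side0.png

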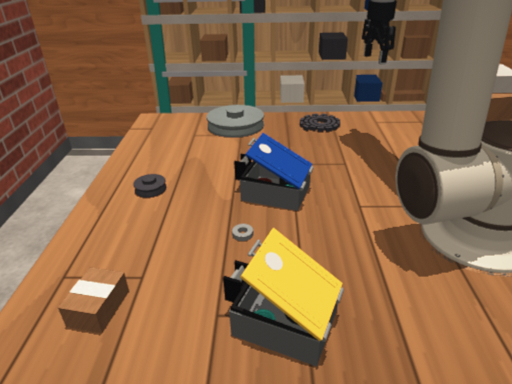

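View pics/top0.png

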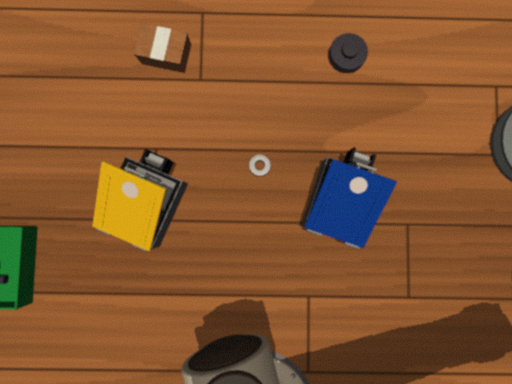

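The top view shows the blue lid's disc at about (358,185) and the yellow one's at (130,190). In the side view they are at about (264,147) and (273,261). I'll triangulate the discs and lid corners next.

```bash
cat > h.py <<'E'
import cv2,numpy as np
from workcell import bot
from scipy.spatial.transform import Rotation as Ro
def cam(n):
    c=bot.calibration(n); return c["intrinsics"],np.array(c["xyz"]),Ro.from_euler("xyz",c["attitude"],degrees=True).as_matrix()
def ray(n,p):
    K,o,R=cam(n); d=np.linalg.inv(K)@[p[0],p[1],1]; d=R@[d[0],-d[1],-d[2]]; return o,d/np.linalg.norm(d)
def proj(n,P):
    K,o,R=cam(n); v=R.T@(np.array(P)-o); u=K@[v[0],-v[1],-v[2]]; return u[:2]/u[2]
def tri(p,q,a="top",b="side"):
    o1,d1=ray(a,p);o2,d2=ray(b,q)
    s=np.linalg.lstsq(np.c_[d1,-d2],o2-o1,rcond=None)[0]
    A=o1+s[0]*d1;B=o2+s[1]*d2; return (A+B)/2,np.linalg.norm(A-B)
def big(m):
    n,l,s,c=cv2.connectedComponentsWithStats(m.astype(np.uint8)); return l==1+np.argmax(s[1:,4])
def look(im,colour):
    h=cv2.cvtColor(im,cv2.COLOR_RGB2HSV); H,S,V=h[...,0],h[...,1],h[...,2]
    m=((H>108)&(H<128)&(S>150)&(V>60)) if colour=="blue" else ((H>22)&(H<34)&(S>150)&(V>100))
    m=big(m); cs,_=cv2.findContours(m.astype(np.uint8),0,2); hull=cv2.convexHull(max(cs,key=cv2.contourArea))
    f=np.zeros(m.shape,np.uint8); cv2.fillConvexPoly(f,hull,1)
    w=big((f>0)&(S<90)&(V>120)); ys,xs=np.nonzero(w)
    e=0.02
    while True:
        q=cv2.approxPolyDP(hull,e*cv2.arcLength(hull,True),True)[:,0]
        if len(q)<=4: break
        e+=.005
    return np.array([xs.mean(),ys.mean()]),w.sum(),q
E
python3 - <<'E'
from h import *
T=cv2.imread("pics/top0.png")[...,::-1];S=cv2.imread("pics/side0.png")[...,::-1]
for c in("blue","yellow"):
    a,b=look(T,c),look(S,c); print(c,a,b); print(tri(a[0],b[0]))
E
```

```text
blue (array([358.13618677, 184.83657588]), np.int64(257), array([[332, 160],
       [395, 182],
       [363, 246],
       [305, 226]], dtype=int32)) (array([264.63095238, 148.04761905]), np.int64(84), array([[262, 134],
       [310, 163],
       [298, 188],
       [246, 155]], dtype=int32))
(array([ 0.47276594, -0.18713822,  0.12316787]), np.float64(0.00027195842266982735))Traceback (most recent call last):
  File "<stdin>", line 4, in <module>
  File "h.py", line 21, in look
    w=big((f>0)&(S<90)&(V>120)); ys,xs=np.nonzero(w)
  File "h.py", line 15, in big
    n,l,s,c=cv2.connectedComponentsWithStats(m.astype(np.uint8)); return l==1+np.argmax(s[1:,4])
                                                                              ~~~~~~~~~^^^^^^^^^
    return _wrapfunc(a, 'argmax', axis=axis, out=out, **kwds)
    return bound(*args, **kwds)
ValueError: attempt to get argmax of an empty sequence
```

Run:
```python
from h import *
t=[(332,160),(395,182),(363,246),(305,226)];s=[(246,155),(262,134),(310,163),(298,188)]
P=[]
for a,b in zip(t,s):
    p,e=tri(a,b);P.append(p);print(p.round(4),round(e,4))
P=np.array(P)
print("w",np.linalg.norm(P[0]-P[1]),np.linalg.norm(P[2]-P[3]),"l",np.linalg.norm(P[0]-P[3]),np.linalg.norm(P[1]-P[2]))
x=(P[0]+P[1]-P[2]-P[3]); y=P[0]+P[3]-P[1]-P[2]
print("yaw from x",np.degrees(np.arctan2(x[1],x[0])),"from y",np.degrees(np.arctan2(y[1],y[0]))-90,"th",np.arctan2(x[2],np.hypot(x[0],x[1])))
pad=np.array([.4728,-.1871,.1232])
from scipy.optimize import brentq
th=brentq(lambda t:.06+.122*np.sin(t)+.008*np.cos(t)-pad[2],0,1);print("th pad",th)
o=bot.get_obs();print(o["ee_pos"],o["tcp_rot"])
for yw in np.radians([-10,-15,-20,-25]):
    u=np.array([np.cos(yw),np.sin(yw),0]);h=pad-u*(.122*np.cos(th)-.008*np.sin(th));h[2]=.06
    print(np.degrees(yw),"hinge",h.round(4),"closed pad",(h+.122*u+[0,0,.008]).round(4),"latch",(h+.165*u).round(3))
```

```text
[ 0.5168 -0.1367  0.1303] 0.0014
[ 0.4793 -0.2533  0.1308] 0.0012
[ 0.3554 -0.2126  0.067 ] 0.0006
[ 0.3934 -0.0967  0.0631] 0.0009
w 0.122528834684612 0.12207141193796395 l 0.14615681408298334 0.14511682756439115
yaw from x -18.073236959035402 from y -17.989896920604636 th 0.46649419713797485
th pad 0.4777720679254986
[ 0.14706077 -0.52970961  0.19696478] [ 1.79999302e+02  6.74892943e-02 -7.44844987e+01]
-10.0 hinge [ 0.3697 -0.1689  0.06  ] closed pad [ 0.4899 -0.1901  0.068 ] latch [ 0.532 -0.198  0.06 ]
-14.999999999999998 hinge [ 0.3717 -0.16    0.06  ] closed pad [ 0.4895 -0.1916  0.068 ] latch [ 0.531 -0.203  0.06 ]
-20.0 hinge [ 0.3745 -0.1513  0.06  ] closed pad [ 0.4891 -0.193   0.068 ] latch [ 0.53  -0.208  0.06 ]
-25.0 hinge [ 0.3779 -0.1429  0.06  ] closed pad [ 0.4885 -0.1944  0.068 ] latch [ 0.527 -0.213  0.06 ]
```

Run:
```python
import cv2
for n,(x,y) in {"top":(270,120),"side":(215,110)}.items():
    c=cv2.imread(f"pics/{n}0.png")[y:y+150,x:x+150]; cv2.imwrite(f"pics/{n}crop.png",cv2.resize(c,(600,600),interpolation=2))
```

```text
(no output)
```

View pics/topcrop.png

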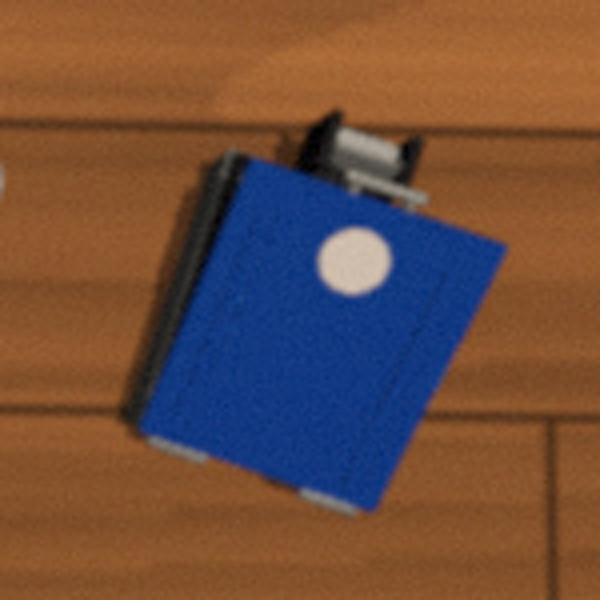

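View pics/sidecrop.png

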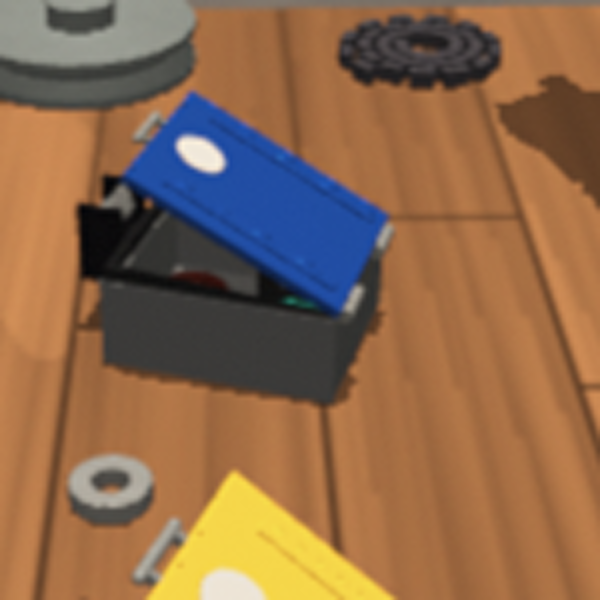

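The corner triangulation checks out: the width is 122 mm against 125 given, and both yaw estimates are -18°. The opening is about 0.47 rad, with the pad at (0.473,-0.187,0.123). Shut, it should be at about (0.489,-0.1925,0.068). I'll swing over there with the fingers shut.

```bash
python3 -m pendant '[[-0.014,-0.166,0,0,0,-0.026,1],[-0.014,-0.166,0,0,0,-0.026,1],[-0.014,-0.166,0,0,0,-0.026,1],[-0.014,-0.166,0,0,0,-0.026,1],[-0.014,-0.166,0,0,0,-0.026,1],[-0.014,-0.166,0,0,0,-0.026,1],[-0.014,-0.166,0,0,0,-0.026,1],[-0.014,-0.166,0,0,0,-0.026,1],[-0.014,-0.166,0,0,0,-0.026,1],[-0.014,-0.166,0,0,0,-0.026,1]]' 60
```

```text
time: 1.1
ee_pos: [0.4551, -0.252, 0.1914]
tcp_rot: [-179.8, 0.5, -26.4]
wrist_force: [0.2, 0.3, 0.1]
opening: 0.0001
```

```bash
python3 -m pendant '[[-0.01,-0.135,0.04,0,0,-0.023,1],[0,-0.135,0.04,0,0,-0.023,1],[0,0,0,0,0,0,1],[0,0,0,0,0,0,1]]'
python3 - <<'E'
from h import *
o=bot.get_obs();p=o["ee_pos"];psi=np.radians(o["tcp_rot"][2]);print(p,o["tcp_rot"])
for t in ([.480,-.1895,.15],[.4885,-.192,.068]):
    d=np.array(t)-p; print("units",(Ro.from_euler("xyz",o["tcp_rot"],degrees=True).as_matrix().T@d/.25).round(3))
for n in("side","top"): cv2.imwrite(f"pics/{n}1.png",bot.camera(n)[:,:,::-1])
E
```

```text
time: 1.5
ee_pos: [0.4826, -0.1817, 0.1697]
tcp_rot: [-179.7, 0.6, -17.3]
wrist_force: [0.3, -0.7, -0.3]
opening: -0.0002
[ 0.48264633 -0.18172133  0.16969379] [-179.69136687    0.56586448  -17.26193499]
units [-0.     0.033  0.079]
units [0.039 0.035 0.406]
```

View pics/side1.png

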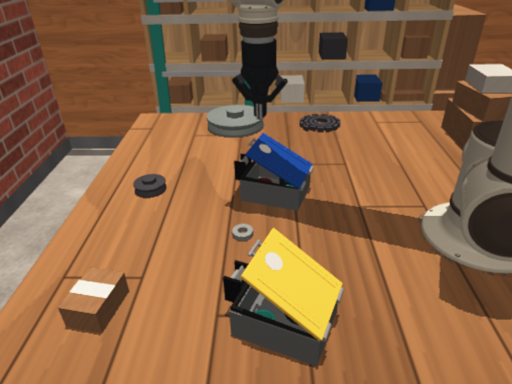

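The closed fingertips are at about (260,117) in the side view, directly above the disc at (264,147). That is consistent, so I'll descend and push the lid.

```bash
python3 -m pendant '[[0,0.033,0.06,0,0,0,1],[0,0,0.06,0,0,0,1],[0.003,0,0.04,0,0,0,1],[0.005,0,0.04,0,0,0,1],[0.005,0,0.04,0,0,0,1],[0.005,0,0.04,0,0,0,1]]'
```

```text
time: 2.2
ee_pos: [0.4838, -0.1952, 0.0979]
tcp_rot: [-179.7, 0.4, -17.8]
wrist_force: [0.3, 0.6, 0.6]
opening: -0.0001
```

```bash
python3 -m pendant '[[0.005,-0.017,0.03,0,0,0,1],[0.005,0,0.03,0,0,0,1],[0.004,0,0.02,0,0,0,1]]'
python3 - <<'E'
from h import *
for n in("side","top"): cv2.imwrite(f"pics/{n}2.png",cv2.resize(bot.camera(n)[90:290,150:450,::-1],(780,520)))
E
```

```text
time: 2.5
ee_pos: [0.4887, -0.1915, 0.0754]
tcp_rot: [-179.7, 0.4, -17.8]
wrist_force: [-0.5, -1.0, 0.7]
opening: 0.0002
```

View pics/side2.png

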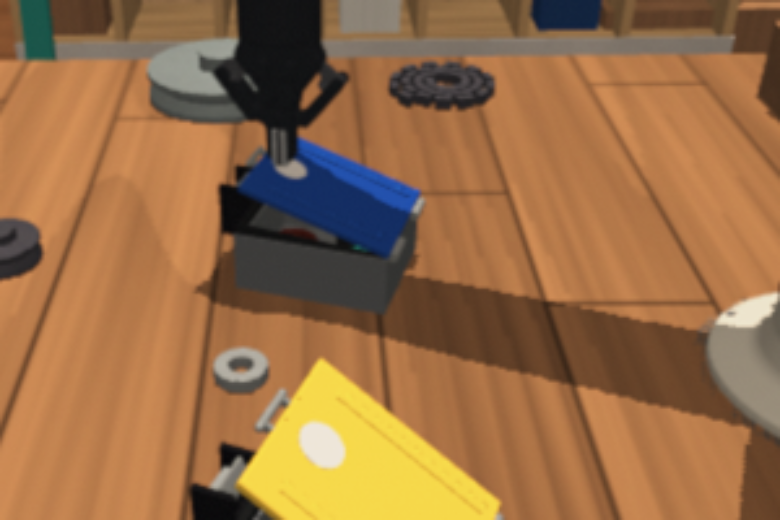

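The lid has only partly come down in this view: its far corner is at crop (300,140), against (291,114) before. I'll measure the present angle, because it doesn't fit a TCP height of 75 mm.

Run:
```python
from h import *
T=bot.camera("top");S=bot.camera("side")
cv2.imwrite("pics/top3.png",cv2.resize(T[110:260,270:420,::-1],(600,600)))
o=bot.get_obs();print(o["time"],o["ee_pos"],o["wrist_force"])
print("tcp px",proj("top",o["ee_pos"]),proj("side",o["ee_pos"]))
for c in("blue",):
    for n,im in(("top",T),("side",S)):
        h=cv2.cvtColor(im,cv2.COLOR_RGB2HSV);m=big((h[...,0]>108)&(h[...,0]<128)&(h[...,1]>150)&(h[...,2]>60))
        cs,_=cv2.findContours(m.astype(np.uint8),0,2);print(n,cv2.approxPolyDP(cv2.convexHull(max(cs,key=len)),4,True)[:,0].tolist())
for t in (0,.1,.2,.3,.478):
    u=np.array([np.cos(np.radians(-18)),np.sin(np.radians(-18)),0]);v=np.array([-u[1],u[0],0]);h0=np.array([.3731,-.1549,.06])
    c=[h0+u*(.152*np.cos(t)-.008*np.sin(t))+np.array([0,0,.152*np.sin(t)+.008*np.cos(t)])+s*.0625*v for s in(1,-1)]
    print(t,[proj(n,p).round(0).tolist() for n in("top","side") for p in c])
```

```text
2.7 [ 0.48868221 -0.19170192  0.07631245] [-0.5554669  -0.17634354  1.01261384]
tcp px [353.64521981 178.91107446] [258.45700059 163.94353332]
top [[332, 157], [358, 165], [385, 192], [362, 246], [305, 225]]
side [[242, 162], [266, 144], [310, 165], [297, 188]]
0 [[328.0, 155.0], [387.0, 175.0], [238.0, 177.0], [255.0, 154.0]]
0.1 [[330.0, 155.0], [389.0, 175.0], [239.0, 171.0], [256.0, 149.0]]
0.2 [[331.0, 155.0], [392.0, 176.0], [240.0, 166.0], [257.0, 144.0]]
0.3 [[332.0, 156.0], [394.0, 177.0], [241.0, 161.0], [258.0, 140.0]]
0.478 [[332.0, 160.0], [397.0, 182.0], [245.0, 153.0], [262.0, 132.0]]
```

View pics/top3.png

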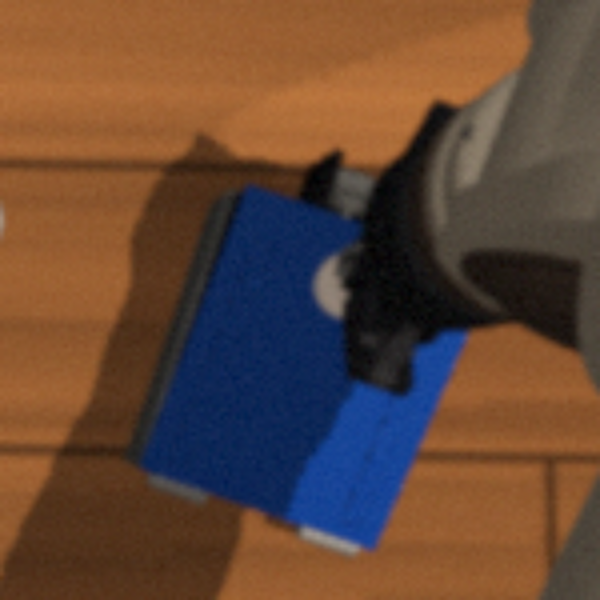

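Run:
```python
from h import *
print("t1 tcp proj",proj("side",[.48264,-.1817,.1697]),proj("top",[.48264,-.1817,.1697]))
W=bot.camera("wrist");cv2.imwrite("pics/w1.png",W[:,:,::-1])
S=bot.camera("side");o=bot.get_obs();a=cv2.resize(cv2.imread("pics/side1.png")[80:200,200:330],(390,360));b=cv2.resize(S[80:200,200:330,::-1],(390,360));cv2.imwrite("pics/cmp.png",np.hstack([a,b]))
print(o["time"],o["ee_pos"],o["q"],o["wrist_force"]); print(bot.calibration("wrist")["xyz"])
```

```text
t1 tcp proj [260.29737938 131.49612214] [362.69681673 177.00904777]
2.8 [ 0.48879923 -0.19182376  0.07663528] [-21.58819652   1.29798719  -7.13454121  81.9278412    0.26564315
  86.23093387] [-0.17813     0.4954654  -0.05774235]
[ 0.51399957 -0.12221647  0.25392342]
```

View pics/cmp.png

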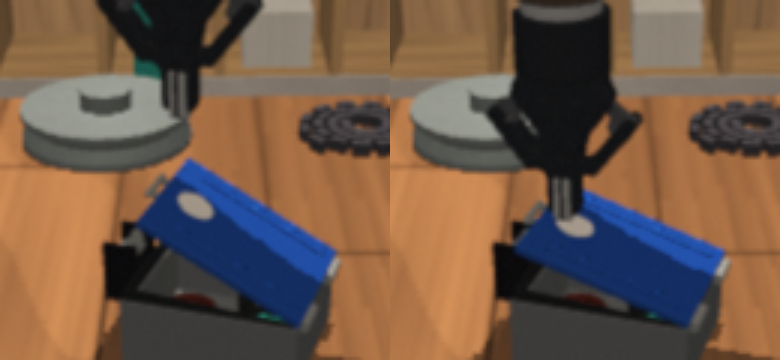

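View pics/w1.png

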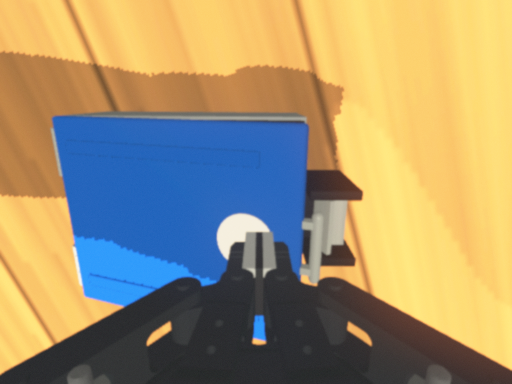

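The tips are on the disc in the wrist view: tip end at (258,234), disc centre at (243,238). The side view puts the tip 12 px higher than the reported TCP does. I'll triangulate the tip to see what is off.

Run:
```python
from h import *
o=bot.get_obs();print(o["ee_pos"])
print("tcp in wrist px",proj("wrist",o["ee_pos"]))
print(tri((258,234),(257.7,152.7),"wrist","side"))
print("disc",tri((243,238),(200+185/3,80+226/3),"wrist","side"))
print("disc top/side",tri((355,181.5),(200+185/3,80+226/3)))
T=bot.camera("top");print(bot.calibration("wrist"))
```

```text
[ 0.48879923 -0.19182376  0.07663528]
tcp in wrist px [256.44097346 221.69004382]
(array([ 0.49111516, -0.18520057,  0.11111102]), np.float64(0.002512985872750861))
disc (array([ 0.48130194, -0.18915816,  0.10165729]), np.float64(0.002298290084335398))
disc top/side (array([ 0.48055099, -0.18683334,  0.10329786]), np.float64(0.0007839024276862013))
{'intrinsics': array([[307.69563324,   0.        , 258.79230631],
       [  0.        , 307.69563324, 190.1070274 ],
       [  0.        ,   0.        ,   1.        ]]), 'xyz': array([ 0.51399613, -0.12223318,  0.25393639]), 'attitude': array([-16.78920396,   0.36360961, -17.89393828])}
```

Both measurements put the real tip at z ≈ 0.105–0.11. The reported TCP height is therefore about 30 mm too low and I won't rely on it. The tip is over the disc in x and y. I'll keep pushing down and judge progress by force and the cameras.

```bash
python3 -m pendant '[[0,0,0.03,0,0,0,1],[0,0,0.03,0,0,0,1],[0,0,0.03,0,0,0,1]]'; python3 -m pendant '[[0,0,0.012,0,0,0,1],[0,0,0.012,0,0,0,1]]';python3 - <<'E'
from h import *
S=bot.camera("side");cv2.imwrite("pics/s4.png",cv2.resize(S[80:230,200:350,::-1],(600,600)))
cv2.imwrite("pics/w4.png",bot.camera("wrist")[:,:,::-1])
E
```

```text
time: 3.15
ee_pos: [0.4898, -0.1922, 0.0543]
tcp_rot: [-179.7, 0.2, -17.8]
wrist_force: [0.4, 0.3, 1.3]
opening: 0.0002
time: 3.35
ee_pos: [0.4896, -0.1921, 0.0469]
tcp_rot: [-179.7, 0.2, -17.8]
wrist_force: [2.7, -0.4, 4.3]
opening: -0.0003
```

View pics/s4.png

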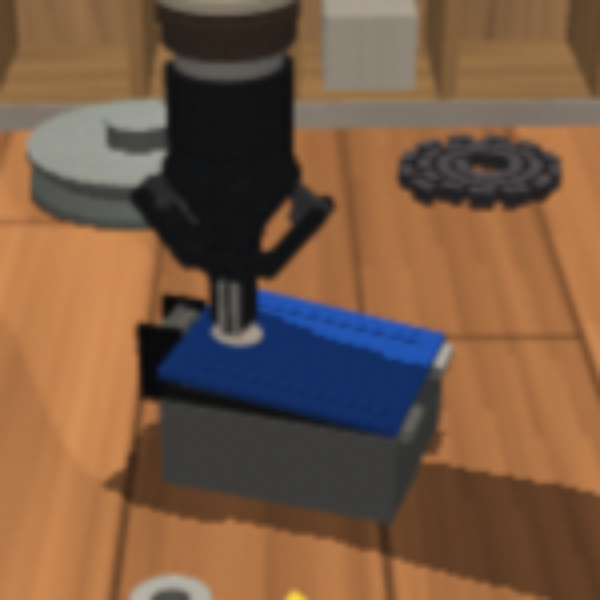

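View pics/w4.png

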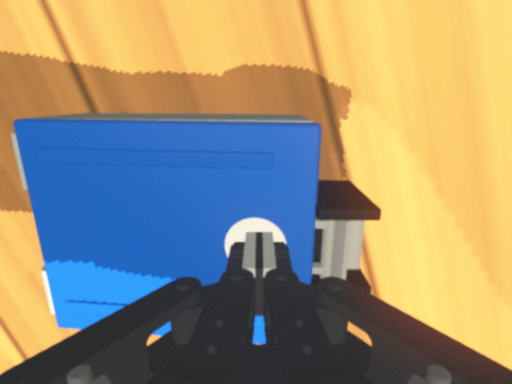

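The lid is nearly down, with the tips on the disc (side crop (237,330), wrist (258,240)) and the gasket or bolt just starting to resist. I'll push on in small steps.

```bash
for i in 1; do python3 -m pendant '[[0,0,0.012,0,0,0,1],[0,0,0.012,0,0,0,1]]'; done; python3 -m pendant '[[0,0,0.012,0,0,0,1]]'
```

```text
time: 3.65
ee_pos: [0.49, -0.1922, 0.0417]
tcp_rot: [-179.7, 0.1, -17.8]
wrist_force: [0.2, -0.3, 5.9]
opening: -0.0001
time: 3.75
ee_pos: [0.4903, -0.1923, 0.0393]
tcp_rot: [-179.7, 0.0, -17.8]
wrist_force: [-0.6, 0.0, 8.0]
opening: -0.0002
```

```bash
python3 -m pendant '[[0,0,0.012,0,0,0,1]]'; python3 -m pendant '[[0,0,0.012,0,0,0,1]]'
```

```text
time: 3.85
ee_pos: [0.4906, -0.1924, 0.037]
tcp_rot: [-179.7, -0.0, -17.8]
wrist_force: [-2.9, 1.1, 9.4]
opening: 0.0002
time: 3.95
ee_pos: [0.4908, -0.1925, 0.035]
tcp_rot: [-179.7, -0.1, -17.8]
wrist_force: [-4.0, 1.0, 13.6]
opening: 0.0002
```

```bash
python3 -m pendant '[[0,0,0.012,0,0,0,1]]'
```

```text
time: 4.05
ee_pos: [0.491, -0.1926, 0.0339]
tcp_rot: [-179.7, -0.2, -17.8]
wrist_force: [-10.6, 3.6, 32.8]
opening: 0.0001
```

The force jumped to 33 N with little travel, so the lid is on its hard stop. I'll back off slowly and check that the latch holds.

```bash
python3 -m pendant '[[0,0,-0.008,0,0,0,1],[0,0,-0.02,0,0,0,1]]';  python3 -m pendant '[[0,0,-0.08,0,0,0,1],[0,0,-0.15,0,0,0,1],[0,0,-0.15,0,0,0,1],[0,0,-0.15,0,0,0,1],[0,-0.001,0,0,0,0,1]]'
python3 - <<'E'
from h import *
S=bot.camera("side");T=bot.camera("top");W=bot.camera("wrist")
cv2.imwrite("pics/s5.png",cv2.resize(S[80:230,200:350,::-1],(600,600)));cv2.imwrite("pics/sfull5.png",S[:,:,::-1])
cv2.imwrite("pics/w5.png",W[:,:,::-1])
h=cv2.cvtColor(S,cv2.COLOR_RGB2HSV);m=big((h[...,0]>108)&(h[...,0]<128)&(h[...,1]>150)&(h[...,2]>60))
cs,_=cv2.findContours(m.astype(np.uint8),0,2);print(cv2.approxPolyDP(cv2.convexHull(max(cs,key=len)),4,True)[:,0].tolist())
S0=cv2.imread("pics/side0.png")[...,::-1]
print("yellow diff",np.abs(S0[225:350,225:345].astype(int)-S[225:350,225:345]).mean())
h=cv2.cvtColor(S,cv2.COLOR_RGB2HSV);w=np.zeros(h.shape[:2],bool);r=(slice(140,180),slice(240,285));w[r]=(h[r][...,1]<90)&(h[r][...,2]>120);w=big(w);y,x=np.nonzero(w);print("disc side",x.mean(),y.mean(),w.sum())
h=cv2.cvtColor(W,cv2.COLOR_RGB2HSV);print(bot.get_obs()["ee_pos"], proj("wrist",[.4892,-.1925,.068]))
print("exp side disc latched(.016)/resting(.05)",[proj("side",[.4892,-.1925,.068+.122*t]) for t in(.016,.05)])
E
```

```text
time: 4.25
ee_pos: [0.4904, -0.1924, 0.0419]
tcp_rot: [-179.7, -0.1, -17.8]
wrist_force: [-0.0, -0.6, -0.5]
opening: 0.0001
time: 4.75
ee_pos: [0.4881, -0.1919, 0.1775]
tcp_rot: [-179.7, 0.2, -17.8]
wrist_force: [-0.5, -0.1, 0.9]
opening: 0.0001
[[239, 177], [256, 155], [309, 164], [298, 188]]
yellow diff 0.9556666666666667
disc side 258.2181818181818 166.25454545454545 55
[ 0.48646395 -0.19124522  0.17180664] [261.59621415 179.52638354]
exp side disc latched(.016)/resting(.05) [array([258.29877316, 165.99352939]), array([258.27328097, 164.5610528 ])]
```

View pics/s5.png

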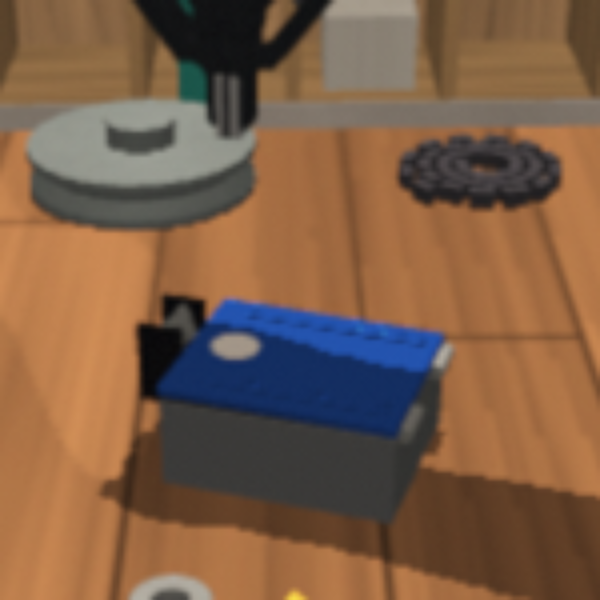

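View pics/w5.png

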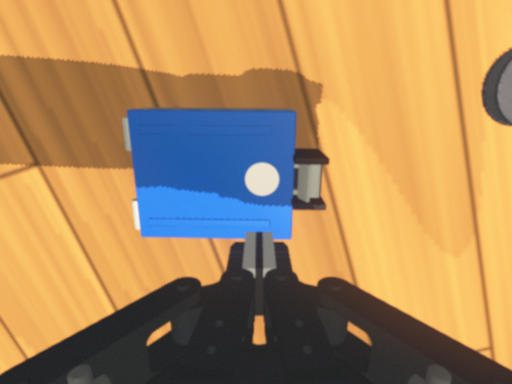

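Side view: the disc is at (258.2,166.3), against an expected (258.3,166.0) if latched and 164.6 if only resting on the gasket. The yellow case is unchanged. That is a margin of only about 1.5 px, so I'll check by touch. A lid merely resting would give about 8 N at reported z = 0.039, while a latched one gives none until about 0.036.

```bash
python3 -m pendant '[[0.01,0,0.16,0,0,0,1],[0.006,0,0.16,0,0,0,1],[0,0,0.15,0,0,0,1],[0,0,0.04,0,0,0,1],[0,0,0,0,0,0,1]]'
```

```text
time: 5.4
ee_pos: [0.4872, -0.1906, 0.0356]
tcp_rot: [-179.7, 0.8, -17.8]
wrist_force: [5.3, -1.5, 12.7]
opening: 0.0004
```

```bash
for i in 1; do python3 -m pendant '[[0,0,-0.005,0,0,0,1]]'; python3 -m pendant '[[0,0,-0.005,0,0,0,1]]'; python3 -m pendant '[[0,0,-0.005,0,0,0,1]]'; done
```

```text
time: 5.5
ee_pos: [0.4874, -0.1907, 0.0374]
tcp_rot: [-179.7, 0.8, -17.8]
wrist_force: [-0.3, -0.2, 0.4]
opening: -0.0001
time: 5.6
ee_pos: [0.4875, -0.1908, 0.0395]
tcp_rot: [-179.7, 0.8, -17.8]
wrist_force: [0.0, -0.6, 0.4]
opening: -0.0002
time: 5.7
ee_pos: [0.4877, -0.1909, 0.0415]
tcp_rot: [-179.7, 0.8, -17.8]
wrist_force: [0.6, -0.2, 1.0]
opening: -0.0002
```

No force at 0.0374, where the gasket gave about 9 N before. I'll approach once more from above after a pause, to rule out slow springback.

```bash
python3 -m pendant '[[0,0,0,0,0,0,1],[0,0,0,0,0,0,1],[0,0,0,0,0,0,1],[0,0,0,0,0,0,1],[0,0,0,0,0,0,1],[0,0,0,0,0,0,1]]'; for i in 1; do python3 -m pendant '[[0,0,0.008,0,0,0,1],[0,0,0,0,0,0,1]]'; python3 -m pendant '[[0,0,0.006,0,0,0,1],[0,0,0,0,0,0,1]]'; python3 -m pendant '[[0,0,0.006,0,0,0,1],[0,0,0,0,0,0,1]]'; done
```

```text
time: 6.3
ee_pos: [0.4881, -0.191, 0.0428]
tcp_rot: [-179.7, 0.7, -17.8]
wrist_force: [0.7, 0.1, -1.1]
opening: 0.0001
time: 6.5
ee_pos: [0.488, -0.191, 0.0405]
tcp_rot: [-179.7, 0.7, -17.8]
wrist_force: [-0.4, 0.1, -0.1]
opening: -0.0001
time: 6.7
ee_pos: [0.4879, -0.1909, 0.0387]
tcp_rot: [-179.7, 0.7, -17.8]
wrist_force: [-0.2, 0.9, -0.6]
opening: 0.0001
time: 6.9
ee_pos: [0.4878, -0.1909, 0.037]
tcp_rot: [-179.7, 0.7, -17.8]
wrist_force: [-0.8, 0.3, 0.1]
opening: 0.0001
```

No contact down to 0.037, so the lid is held below its resting height by the latch. I'll retract, take a last look and hand in.

```bash
python3 -m pendant '[[0,0,-0.08,0,0,0,1],[0,0,-0.15,0,0,0,1],[0,0,-0.15,0,0,0,1],[0,0,-0.15,0,0,0,1],[0,0,0,0,0,0,1]]'
python3 - <<'E'
from h import *
S=bot.camera("side");h=cv2.cvtColor(S,cv2.COLOR_RGB2HSV)
w=np.zeros(h.shape[:2],bool);r=(slice(140,180),slice(240,285));w[r]=(h[r][...,1]<90)&(h[r][...,2]>120);w=big(w);y,x=np.nonzero(w);print("disc side",x.mean(),y.mean())
S0=cv2.imread("pics/side0.png")[...,::-1];print("yellow diff",np.abs(S0[225:350,225:345].astype(int)-S[225:350,225:345]).mean())
print(bot.get_obs()["time"]);bot.job_done()
E
```

```text
time: 7.4
ee_pos: [0.4879, -0.1916, 0.1726]
tcp_rot: [-179.7, 1.0, -17.8]
wrist_force: [0.1, -0.5, -0.0]
opening: -0.0002
disc side 258.2181818181818 166.25454545454545
yellow diff 0.9240222222222222
7.45
the job is handed in; nothing more can be done
```

The blue lid is pushed shut and my checks indicate it is latched. I handed the job in at 7.45 s; no verdict was reported. I pushed on its white disc with the closed fingers. The force rose from 13.6 N to a peak of about 33 N up and down (about 35 N in all) in the last 1.1 mm, so I took that as the lid's hard stop.

- **Latch by touch:** after I let go, the fingers met no force down to a reported height of 0.037 m, where the gasket had pushed back with about 9 N before. Something is holding the lid below its resting height.
- **Latch by camera:** in the side view the disc was at row 166.25, where 166.0 is expected if latched and 164.6 if only resting on the gasket. It was in the same place at the last look, just before hand-in. The 1.5-pixel margin is thin, so the touch check is the stronger evidence.
- **Yellow lid:** I never went near it, and its part of the side picture was unchanged from the start.

**Disagreement:** the reported tool height was about 30 mm lower than the fingertips' real height as measured from the wrist and side cameras. I did not find the cause; from then on I went by force, the cameras, and reported heights compared only with each other.

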